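# Fit the bezel ring and push-control knob on a power-supply front panel

### The job

Finish the push control on the power-supply front panel: lay the aluminium bezel ring over the bare shaft so that it lies flat on the panel around the nut, then turn the black knob so that its flat matches the flat of the D-shaft and push it fully home. Keep the control pushed all the way in through the knob, for the press-and-hold check: the program finishes while the robot is still pressing it. Leave the other loose parts on the bench where they are.

Things in the scene. Friction and masses are not known exactly. Their poses are not given: they have to be found in the camera images.
- panel: Dark grey front panel, 132 x 215 mm, fixed face up in a black nest on the bench; its level face is 45 mm above the bench. Origin at bench height under its middle; x along its short side, y along its long side, z up. The control shaft stands at x 0, y -50 mm. Nothing but shaft and nut stands above the face within 55 mm of the shaft's axis; farther off only a flat display and keys, up to 3 mm high
- panel_seat (a point): Point on the panel face on the axis of the control shaft, 45 mm above the bench; z up. A brass hex nut round the shaft is 21 mm across its corners and 5 mm high
- shaft_tip (a point): Centre of the top end of the bright upright D-shaft: 12 mm diameter, flat 2 mm from the axis, end chamfered 1.5 mm, 26 mm above the panel face when not pressed. The frame turns and sinks with the shaft: x points from the axis straight out of the flat, z up. It stands at any angle and turns freely but for a light friction of 0.02 N m. The end bears a red paint spot, off centre away from the flat
- control_push (a joint): how far the shaft is pushed in (m): 0 at rest, 0.004 at its stop. A return spring resists: 3 N to start, 9 N at the stop
- knob_mid (a point): Centre (13 mm up) of a loose black ribbed round knob, 40 mm diameter, 26 mm high, 35 g, standing bore-down on the bench. Blind D-bore in the underside: 14 mm deep, 13.4 mm diameter, flat 2.7 mm from the axis, round part of the mouth countersunk 2 mm. The white pointer line on its top lies over the flat, along this frame's x; z up. Home on the shaft, its underside is 12 mm above the panel, 8 mm when pressed in
- bezel_mid (a point): Centre (3 mm up) of the loose bare-aluminium bezel ring lying flat on the bench: 52 mm outside diameter, 26 mm bore, 6 mm thick, 25 g, both faces alike; z up. It fits loosely round the nut and lies flat on the panel
- relay_mid (a point): loose blue relay, 20 x 16 x 18 mm, centre
- capacitor_mid (a point): loose standing navy capacitor can, 30 mm diameter, 44 mm high, centre
- choke_mid (a point): loose copper-wound ring choke lying flat, 50 mm diameter, 20 mm high, centre
- heatsink_mid (a point): loose finned aluminium heat sink, 50 x 60 x 28 mm, centre
- transformer_mid (a point): loose small black and yellow transformer, 42 x 36 x 36 mm, centre
- screwdriver_grip (a point): loose red-handled screwdriver, 200 mm long, lying on the bench; a point in its handle
Not all that is in view belongs to the job. Leave any red look-alike of the part that bears knob_mid alone. Of the things that look like the part that bears bezel_mid, take the one that is nearest to the robot's base at the start.

How it is judged:
By the outcome, as a careful person would: the job done as asked, in the order asked, and still so for the second after the job is handed in, while the arm keeps its last pose, push and grip.
It also fails if it takes over 61 s, if anything falls off the work surface, if the arm or the gripper's body presses on something with over 40 N, if the wrist force passes 120 N, or if a joint passes its speed limit or range.

### The arm

A 6-joint arm with a two-finger parallel gripper is mounted at the origin on the work surface. World frame = base frame: x ahead of the robot, y to its left, z up, the work surface at z = 0. Lengths are in m, angles in rad, forces in N, time in s.
With the tool pointing down it reaches from about 0.3 to 0.875 m from the base axis. Payload 6.4 kg.
Tool frame: the origin (TCP) lies at the very end of the fingers, on their centre line; the grasp point (between the pads) lies 19 mm behind it; z points along the fingers, y is the line along which they close (so a half turn about z gives the same grasp; the last joint's range is limited). The gripper opens to 88 mm and grips with 3 to 60 N. Pads are 18 mm wide; open, the fingers measure 123 mm over their backs; the gripper's body (75 mm by 187 mm) begins 45 mm behind the grasp point.
Start: joints at [-1.403, 0.181, 1.607, -0, 1.354, -0.206], TCP at [0.21, -0.535, 0.239] pointing down, gripper open.
Joint ranges: [-2.99, 2.99], [-0.89, 2.07], [0.3, 2.58], [-1.14, 4.28], [0, 2.63], [-3.12, 3.12]. Speed limits (rad/s): [2.57, 2.57, 3.01, 3.14, 3.14, 3.14].

### API

Orientations are given as a rotation vector (axis times angle).
In Python, from cell import env gives the robot as it stands.
- The arm moves only by the shell command python3 -m crank 'ROWS' [FORCE]. ROWS is a JSON object of lists of equal length, an entry for each row: "jaw": the opening, from -1 (shut) to 1 (fully open); "offset": the shift along the tool's x, y, z in m, a list of three; "rot": the turn, a rotation vector about the tool's x, y, z in degrees, a list of three. A call has exactly 10 rows; each row shifts and turns the commanded pose from where the row before left it, along the tool's axes as they then stand; what a row does not reach is not made up. A row lasts 1/8 s, in which the tool goes at most 62.5 mm and 10.7 degrees, less where a joint would pass 70% of its speed; a pose out of reach is approached as far as the arm can. A call with a gripper value outside its range is refused whole. The fingers move at their own pace and stop on an object; FORCE is the grip in N (left out, the last holds). Time passes only in rows, so rows that do not move let the fingers close, or fill a call up. It gives the time, the measured TCP pose, the force, the opening and the grip force at its end, in the units of the state.
- env.sense(): the state, without advancing time (a new reading comes with each control period).
- env.get_image(name): name is "scene" or "side" or "wrist"; returns a dict with "img" (480x640x3 uint8, red, green, blue), "fx", "fy", "cx", "cy" (pixels), "D" ([k1, k2, p1, p2, k3] as OpenCV has them; the pictures are not rectified), "rvec" (rotation vector, rad) and "tvec" (3), from world to camera coordinates, as OpenCV has them; the wrist camera has in their place "mount" (4x4, takes a point from camera to tool coordinates, whose origin is the TCP and whose axes are the flange's). Camera axes: x right, y down, z forward; pixel columns grow to the right and rows downward; lengths in m; the calibration is good to about 2 mm. A picture is of the moment at which its call begins: read the wrist's pose just before it. There is no depth.
- env.finish_job(): hands the job in; it is judged then, once.
The state is a dict: "t": time; "q": joint angles; "joint_velocities": joint speeds; "joint_torque": joint torques, N m; "eef_pos": TCP position; "ee_rot": TCP orientation; "contact_force": force on the tool from outside, world axes, zero at the start; "ft_torque": the same for the moment, N m; "finger_gap": finger opening in m; "grasp_force": force on a finger pad.
Only numpy, scipy, OpenCV 4.12 (cv2) and the standard library are available. Lean on these libraries where they do the work, as an engineer would, in place of code of your own. Each camera call takes 0.05 s, during which the arm holds its last target. There are 200 camera calls.

## Working session

There is one attempt and no reset: what is moved stays moved. The work goes in short steps, Python scripts to look and compute and a shell command to move; the robot and the scene stay as the last step left them, time stands still between calls to the robot, and variables do not carry over. Pictures are saved under pics/ and viewed, at most 10 in all, crops included, and the job is handed in when it is done.

```bash
ls; mkdir -p pics; python3 - <<'E'
from cell import env
import cv2
s=env.sense(); print({k:(v.tolist() if hasattr(v,'tolist') else v) for k,v in s.items()})
for n in ("scene","side"):
    d=env.get_image(n); cv2.imwrite(f"pics/{n}0.png",d["img"][:,:,::-1]); print(n,{k:v for k,v in d.items() if k!="img"})
E
```

```text
pics
{'t': 0.0, 'q': [-1.403339212856166, 0.1815429710519293, 1.6079481964445113, -1.449582721520926e-06, 1.3538009325633542, -0.20629750859874166], 'joint_velocities': [0.0010545744027948558, -0.0004200968155435983, -0.0004304343304974054, 0.0019392478488591477, 0.0002459871822235735, -0.0009353499905619241], 'joint_torque': [0.00010310884817954502, -43.38704466819763, -34.184746742248535, 0.07025042781606317, 0.038385571679100394, -0.00013235854567028582], 'eef_pos': [0.20987045913745056, -0.5347825455463733, 0.23783795609384106], 'ee_rot': [-3.085225331275735, -0.5833659612339575, -4.9589065176290304e-05], 'contact_force': [-0.5053969913975672, 0.17727737931619708, -0.6606737221091474], 'ft_torque': [0.04733265140172204, -0.06895503993763828, 0.010328775573681417], 'grasp_force': 0.0, 'finger_gap': 0.0882507468539894}
scene {'fx': 581.5796741219252, 'fy': 581.5796741219252, 'cx': 336.2997951480381, 'cy': 239.97306375115895, 'D': array([0.00692583, 0.        , 0.        , 0.        , 0.        ]), 'rvec': array([ 1.46899197,  2.20470001, -0.8262834 ]), 'tvec': array([ 0.24341298, -0.3060985 ,  1.43351881])}
side {'fx': 610.5401085821095, 'fy': 610.5401085821095, 'cx': 314.73341350650253, 'cy': 241.18154203130015, 'D': array([0.06348341, 0.        , 0.        , 0.        , 0.        ]), 'rvec': array([ 1.06714324, -2.50797185,  0.90554282]), 'tvec': array([0.34812199, 0.36033735, 0.88613025])}
```

View pics/scene0.png

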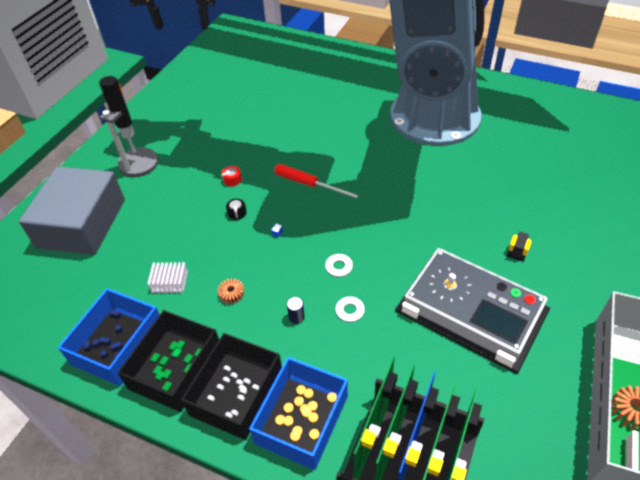

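View pics/side0.png

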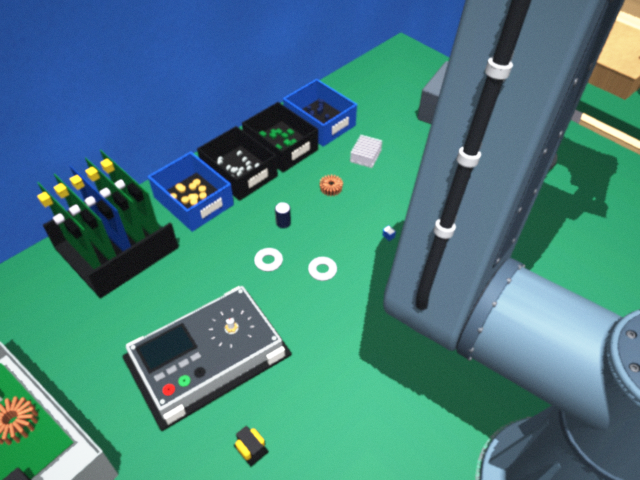

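The scene view shows two aluminium rings at (339,265) and (350,309), the black knob at (236,209) with a red look-alike at (231,175), and the shaft at (451,284). The side view shows the rings at (322,268) and (268,259), and the shaft at (231,325).

```bash
cat > h.py <<'E'
from cell import env
import cv2, numpy as np
from scipy.spatial.transform import Rotation as R
def cam(n):
    s=env.sense(); d=env.get_image(n)
    K=np.array([[d["fx"],0,d["cx"]],[0,d["fy"],d["cy"]],[0,0,1]])
    if n=="wrist":
        M=np.asarray(d["mount"]); T=np.eye(4); T[:3,:3]=R.from_rotvec(s["ee_rot"]).as_matrix(); T[:3,3]=s["eef_pos"]
        C=T@M
    else:
        E=np.eye(4); E[:3,:3]=R.from_rotvec(d["rvec"]).as_matrix(); E[:3,3]=d["tvec"]; C=np.linalg.inv(E)
    return d["img"],K,np.asarray(d["D"]),C
def plane(c,uv,z):
    _,K,D,C=c
    p=cv2.undistortPoints(np.array([[uv]],float),K,D)[0,0]
    v=C[:3,:3]@[p[0],p[1],1]; o=C[:3,3]
    return o+v*(z-o[2])/v[2]
def crop(c,u,v,w,h,f,name):
    i=c[0][max(0,v-h):v+h,max(0,u-w):u+w,::-1]; cv2.imwrite(name,cv2.resize(i,None,fx=f,fy=f,interpolation=cv2.INTER_CUBIC))
def tool():
    s=env.sense(); m=R.from_rotvec(s["ee_rot"]).as_matrix()
    return np.array(s["eef_pos"]),m
def todo(target):  # offset in tool axes to bring TCP to target; 
    p,m=tool(); return m.T@(np.array(target)-p)
E
python3 - <<'E'
from h import *
np.set_printoptions(precision=4,suppress=True)
c=cam("scene"); d=cam("side")
for n,uv,z in [("ringA",(339,265),.006),("ringB",(350,309),.006),("black knob",(236,205),.026),("red",(231,172),.026),("shaft base",(450,288),.045),("tip",(452,279),.071),("relay",(277,230),.009),("panelTL",(439,253),.045),("TR",(547,297),.045),("BL",(404,302),.045),("BR",(511,352),.045)]:
    p=plane(c,uv,z); print(n,p,np.hypot(*p[:2]))
for n,uv,z in [("ringA",(322,268),.006),("ringB",(268,259),.006),("tip",(231,321),.071)]:
    p=plane(d,uv,z); print("side",n,p,np.hypot(*p[:2]))
crop(c,285,240,80,90,5,"/dev/null.png") if 0 else None
a=c[0][160:330,200:370,::-1]; a=cv2.resize(a,None,fx=2.9,fy=2.9,interpolation=cv2.INTER_CUBIC)
b=cv2.resize(c[0][255:315,420:485,::-1],(300,277),interpolation=cv2.INTER_CUBIC)
o=np.zeros((a.shape[0],a.shape[1]+300,3),np.uint8); o[:,:a.shape[1]]=a; o[:277,a.shape[1]:]=b
cv2.imwrite("pics/c1.png",o); print(o.shape)
w=cam("wrist"); cv2.imwrite("pics/w0.png",w[0][:,:,::-1]); print(w[3])
print(env.get_image("wrist")["mount"])
E
```

```text
ringA [ 0.5224 -0.0363  0.006 ] 0.5236430552450922
ringB [0.6086 0.022  0.006 ] 0.6090363653491992
black knob [ 0.4718 -0.2906  0.026 ] 0.5540787477254436
red [ 0.3879 -0.3505  0.026 ] 0.522778706922092
shaft base [0.523  0.1807 0.045 ] 0.5533211516798696
tip [0.5222 0.1806 0.071 ] 0.5525203617541472
relay [ 0.489  -0.1879  0.009 ] 0.5238301752910858
panelTL [0.4526 0.1394 0.045 ] 0.47361096689074494
TR [0.4774 0.3434 0.045 ] 0.5880367233849068
BL [0.5828 0.1143 0.045 ] 0.5939292301295972
BR [0.61   0.3085 0.045 ] 0.6835714336663757
side ringA [ 0.5199 -0.0355  0.006 ] 0.5210681829070744
side ringB [0.6058 0.0229 0.006 ] 0.6062244005280027
side tip [0.51  0.18  0.071] 0.5408201837897448
(493, 793, 3)
[[ 0.3663 -0.8838 -0.2911  0.2857]
 [-0.9305 -0.3481 -0.114  -0.5048]
 [-0.0006  0.3126 -0.9499  0.3832]
 [ 0.      0.      0.      1.    ]]
[[ 0.0012 -0.9498 -0.3128  0.0816]
 [ 1.      0.001   0.0008 -0.0006]
 [-0.0005 -0.3128  0.9498 -0.145 ]
 [ 0.      0.      0.      1.    ]]
```

View pics/c1.png

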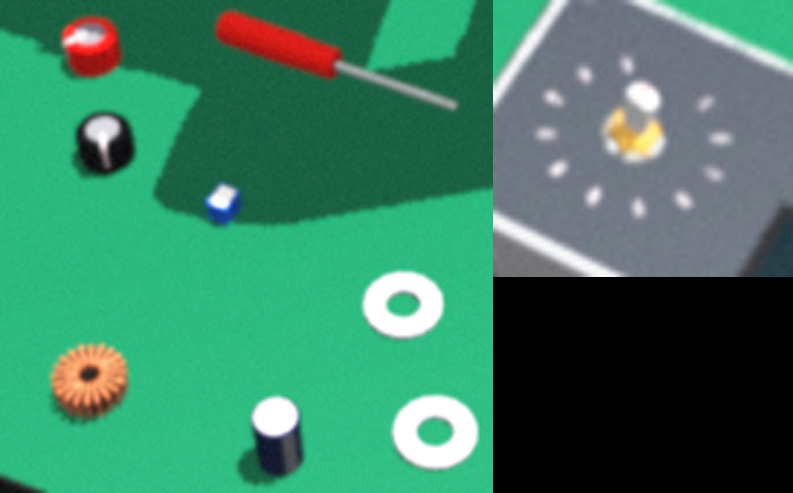

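Ring A at (339,265) lies 0.52 m from the base and ring B at (350,309) lies 0.61 m away, so A is the bezel. The crop confirms both are plain rings. The black knob at (236,209), with its white pointer, is the right one, and the red one at (231,175) is left alone. Next I move above ring A.

```bash
python3 -m crank '{"jaw":[1,1,1,1,1,1,1,1,1,1],"offset":[[0.0472,-0.035,0.012],[0.0472,-0.035,0.012],[0.0472,-0.035,0.012],[0.0472,-0.035,0.012],[0.0472,-0.035,0.012],[0.0472,-0.035,0.012],[0.0472,-0.035,0.012],[0.0472,-0.035,0.012],[0.0472,-0.035,0.012],[0.0472,-0.035,0.012]],"rot":[[0,0,0],[0,0,0],[0,0,0],[0,0,0],[0,0,0],[0,0,0],[0,0,0],[0,0,0],[0,0,0],[0,0,0]]}' 20
python3 - <<'E'
from h import *
np.set_printoptions(precision=4,suppress=True)
w=cam("wrist"); cv2.imwrite("pics/w1.png",w[0][:,:,::-1]); g=w[0].astype(int)
m=((g.min(2)>130)).astype(np.uint8)
n,l,st,ce=cv2.connectedComponentsWithStats(m)
for i in range(1,n):
    if st[i,4]>300: print(st[i],ce[i],plane(w,ce[i],.006))
print(env.sense()["eef_pos"],todo([.521,-.036,.002]))
E
```

```text
t: 1.55
eef_pos: [0.5226, -0.0353, 0.1186]
ee_rot: [3.086, 0.584, 0.001]
contact_force: [0.7, -0.7, 0.6]
finger_gap: 0.0881
grasp_force: 0.0
[ 439    0   58   53 2500] [467.996  23.352] [ 0.6685 -0.069   0.006 ]
[ 227   10   96  102 6415] [274.6329  60.5001] [0.6087 0.0246 0.006 ]
[  37   17   71   47 1384] [71.0224 40.8591] [0.5786 0.1401 0.006 ]
[   0   19   79  259 9925] [ 27.3175 124.5568] [0.522 0.156 0.006]
[ 273  189   85   82 4423] [314.7687 229.319 ] [ 0.5237 -0.0331  0.006 ]
[270 454  77  26 462] [304.3139 467.6472] [ 0.3354 -0.0979  0.006 ]
[ 0.5241 -0.0297  0.1172] [-0.0054  0.005   0.1152]
```

View pics/w1.png

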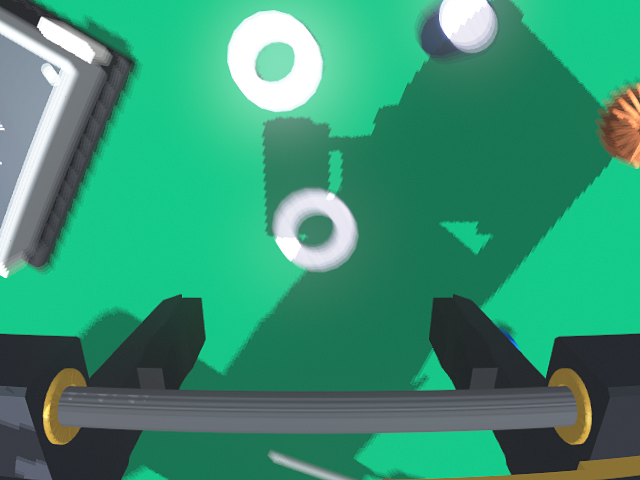

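The ring sits at (315,230) between the fingers, but the picture was taken while the arm was still settling. I'll descend part way, settle and re-measure.

```bash
python3 -m crank '{"jaw":[1,1,1,1,1,1,1,1,1,1],"offset":[[0,0,0.015],[0,0,0.015],[0,0,0.015],[0,0,0.015],[0,0,0],[0,0,0],[0,0,0],[0,0,0],[0,0,0],[0,0,0]],"rot":[[0,0,0],[0,0,0],[0,0,0],[0,0,0],[0,0,0],[0,0,0],[0,0,0],[0,0,0],[0,0,0],[0,0,0]]}'
python3 - <<'E'
from h import *
np.set_printoptions(precision=4,suppress=True)
w=cam("wrist"); cv2.imwrite("pics/w2.png",w[0][:,:,::-1]); g=w[0].astype(int)
m=((g.min(2)>120)).astype(np.uint8); m[:, :200]=0; m[:,440:]=0
n,l,st,ce=cv2.connectedComponentsWithStats(m)
for i in range(1,n):
    if st[i,4]>300:
        print(st[i],ce[i],plane(w,st[i,:2]+st[i,2:4]/2,.006), plane(w,ce[i],.006),todo(plane(w,st[i,:2]+st[i,2:4]/2,.002)))
print(env.sense()["eef_pos"])
E
```

```text
t: 2.85
eef_pos: [0.5217, -0.0371, 0.0589]
ee_rot: [3.087, 0.584, 0.0]
contact_force: [0.4, -0.3, 0.4]
finger_gap: 0.0883
grasp_force: 0.0
[  206     0   118   114 11202] [264.9216  52.5542] [0.6052 0.0204 0.006 ] [0.6069 0.0211 0.006 ] [ 0.0991 -0.0235  0.0568]
[ 265  218  103   96 5897] [315.8655 265.5198] [ 0.5225 -0.0361  0.006 ] [ 0.5227 -0.0357  0.006 ] [-0.0004 -0.0006  0.0568]
[ 0.5216 -0.0371  0.0588]
```

```bash
python3 -m crank '{"jaw":[1,1,1,1,1,-1,-1,-1,-1,-1],"offset":[[0.001,0,0.02],[0,0,0.02],[0,0,0.012],[0,0,0.005],[0,0,0],[0,0,0],[0,0,0],[0,0,0],[0,0,0],[0,0,0]],"rot":[[0,0,0],[0,0,0],[0,0,0],[0,0,0],[0,0,0],[0,0,0],[0,0,0],[0,0,0],[0,0,0],[0,0,0]]}' 20
```

```text
t: 4.15
eef_pos: [0.5227, -0.0368, 0.0019]
ee_rot: [3.087, 0.584, 0.0]
contact_force: [-0.5, 0.3, 1.7]
finger_gap: 0.0507
grasp_force: 20.0
```

```bash
python3 -m crank '{"jaw":[-1,-1,-1,-1,-1,-1,-1,-1,-1,-1],"offset":[[0,0,-0.03],[0,0,-0.045],[0,-0.0340,-0.045],[0,-0.050,-0.02],[0.005,-0.050,0],[0,-0.045,0],[0,-0.025,0],[0,0,0],[0,0,0],[0,0,0]],"rot":[[0,0,0],[0,0,0],[0,0,0],[0,0,0],[0,0,0],[0,0,0],[0,0,0],[0,0,0],[0,0,0],[0,0,0]]}'
python3 - <<'E'
from h import *
w=cam("wrist"); cv2.imwrite("pics/w3.png",w[0][:,:,::-1]); print(w[3])
print(env.sense()["eef_pos"])
E
```

```text
t: 5.4
eef_pos: [0.4532, 0.1541, 0.1417]
ee_rot: [3.087, 0.582, 0.0]
contact_force: [-0.6, 0.1, -0.4]
finger_gap: 0.0507
grasp_force: 20.0
[[ 3.65074069e-01 -8.84334730e-01 -2.90986271e-01  5.28891365e-01]
 [-9.30978202e-01 -3.46543017e-01 -1.14836947e-01  1.84329883e-01]
 [ 7.15040135e-04  3.12825867e-01 -9.49810226e-01  2.86715845e-01]
 [ 0.00000000e+00  0.00000000e+00  0.00000000e+00  1.00000000e+00]]
[0.45313429 0.15408392 0.14168784]
```

View pics/w3.png

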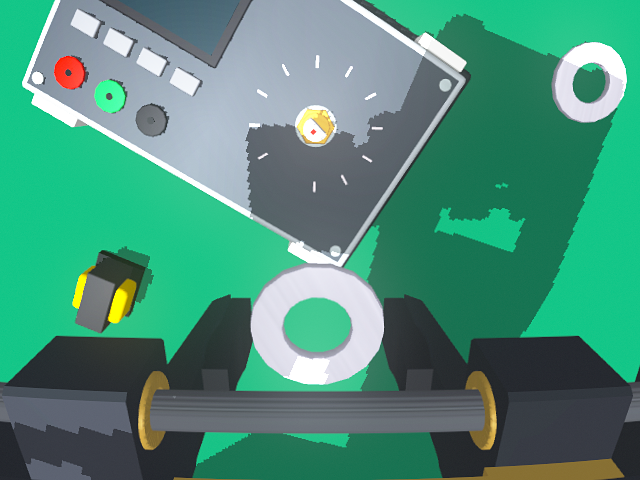

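The shaft stands in the nut at about (315,128), with the red spot at about (313,131). The held ring is centred near (317,324) and the other ring at (589,82) is untouched. Next an enlarged crop of the shaft.

```bash
python3 - <<'E'
import cv2
i=cv2.imread("pics/w3.png")[96:156,282:352]
cv2.imwrite("pics/c3.png",cv2.resize(i,None,fx=10,fy=10,interpolation=cv2.INTER_CUBIC))
E
```

```text
(no output)
```

View pics/c3.png

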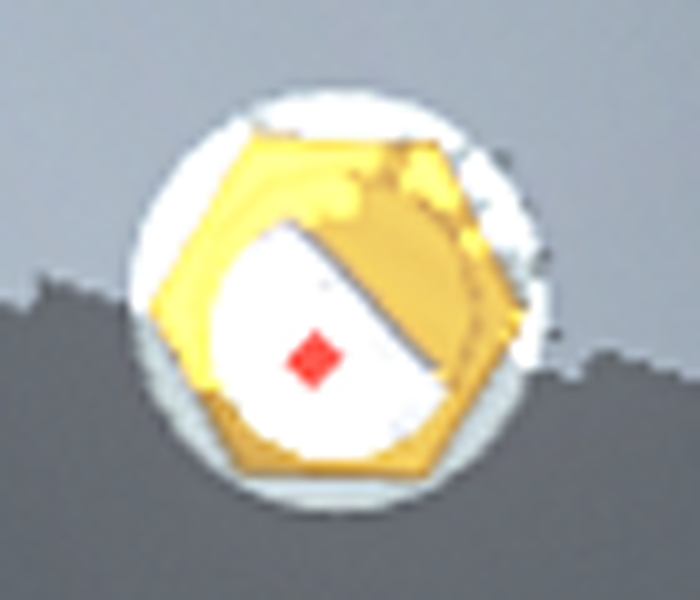

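The crop shows the nut centred at (315.7,126.8), the flat edge running from (311,118) to (326,134), and the red spot at (313.5,131.8). The flat faces up and right in the image.

```bash
python3 - <<'E'
from h import *
np.set_printoptions(precision=4,suppress=True)
w=cam("wrist")
n=plane(w,(315.7,126.8),.050); f=plane(w,(316,126),.0455); print("nut",n,"washer",f)
a=plane(w,(311,118),.071); b=plane(w,(326,134),.071); r=plane(w,(313.5,131.8),.071)
e=(b-a)/np.linalg.norm(b-a); nn=np.array([-e[1],e[0],0]); nn*=np.sign(nn@(a-r))
print("edge mid",(a+b)/2,"len",np.linalg.norm(b-a),"red",r,"axis est",(a+b)/2-nn*.002,"flat angle",np.degrees(np.arctan2(nn[1],nn[0])))
# ring in hand
g=w[0]; p,m=tool()
for uv in [(317.5,324),(251,324),(384,324)]: 
    q=plane(w,uv,p[2]+.004); print("ring in tool",m.T@(q-p))
c=(n+f)/2
print("to above shaft",todo([c[0],c[1],.105]),"yaw x",np.degrees(np.arctan2(m[1,0],m[0,0])))
E
```

```text
nut [0.5144 0.1792 0.05  ] washer [0.5146 0.1791 0.0455]
edge mid [0.5166 0.1785 0.071 ] len 0.010693260075340336 red [0.5131 0.1798 0.071 ] axis est [0.5148 0.1793 0.071 ] flat angle -24.896996760523432
ring in tool [ 0.0009 -0.0001 -0.004 ]
ring in tool [ 0.0008 -0.025  -0.004 ]
ring in tool [ 0.0008  0.0248 -0.004 ]
to above shaft [ 0.0663 -0.0009  0.0367] yaw x 21.330366160215853
```

```bash
python3 -m crank '{"jaw":[-1,-1,-1,-1,-1,-1,-1,-1,-1,-1],"offset":[[0.022,-0.001,0],[0.022,0,0],[0.0215,0,0],[0,0,0.02],[0,0,0.02],[0,0,0.02],[0,0,0],[0,0,0],[0,0,0],[0,0,0]],"rot":[[0,0,0],[0,0,0],[0,0,0],[0,0,0],[0,0,0],[0,0,0],[0,0,0],[0,0,0],[0,0,0],[0,0,0]]}'
python3 - <<'E'
from h import *
np.set_printoptions(precision=4,suppress=True)
w=cam("wrist"); cv2.imwrite("pics/w4.png",w[0][:,:,::-1]); p,m=tool()
print(todo([.5145,.1792,.048]))
g=cv2.cvtColor(w[0],cv2.COLOR_RGB2HSV); 
m2=((g[...,0]<8)|(g[...,0]>172))&(g[...,1]>150)&(g[...,2]>120); m2[:150]=0; m2[:,:250]=0; m2[:,390:]=0
v,u=np.nonzero(m2); 
if len(u): print("red",u.mean(),v.mean(),len(u),plane(w,(u.mean(),v.mean()),.071))
i=w[0][150:400,210:430,::-1]; cv2.imwrite("pics/c4.png",cv2.resize(i,None,fx=2.3,fy=2.3))
E
```

```text
t: 6.75
eef_pos: [0.5138, 0.1799, 0.0825]
ee_rot: [3.087, 0.584, 0.002]
contact_force: [0.7, -0.1, -1.0]
finger_gap: 0.0506
grasp_force: 20.0
[0.0005 0.0009 0.0344]
red 316.8076923076923 307.4230769230769 26 [0.5134 0.1802 0.071 ]
```

View pics/c4.png

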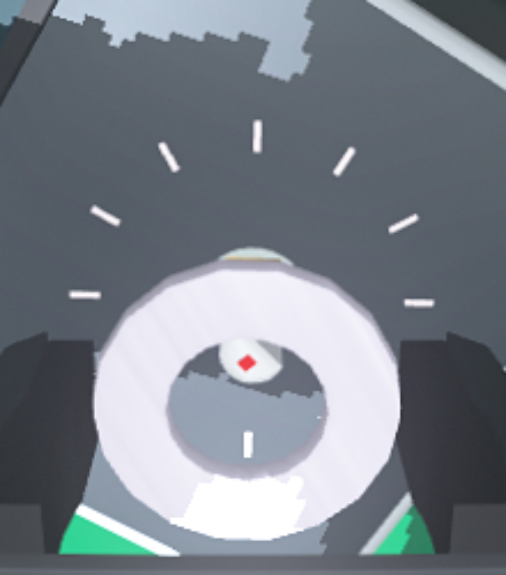

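The crop shows the shaft end (red spot) through the bore near its upper edge, as the tilted view should show. The measured axis agrees with the first estimate, so I lower and release.

```bash
python3 -m crank '{"jaw":[-1,-1,-1,-1,-1,-1,-1,0.45,0.45,0.45],"offset":[[0,0.001,0],[0,0,0.01],[0,0,0.01],[0,0,0.01],[0,0,0.0045],[0,0,0],[0,0,0],[0,0,0],[0,0,0],[0,0,0]],"rot":[[0,0,0],[0,0,0],[0,0,0],[0,0,0],[0,0,0],[0,0,0],[0,0,0],[0,0,0],[0,0,0],[0,0,0]]}'
```

```text
t: 8.05
eef_pos: [0.5137, 0.1789, 0.0473]
ee_rot: [-3.087, -0.584, -0.0]
contact_force: [0.3, -0.1, 0.8]
finger_gap: 0.0638
grasp_force: 0.0
```

```bash
python3 -m crank '{"jaw":[0.45,0.45,0.6,1,1,1,1,1,1,1],"offset":[[0,0,-0.01],[0,0,-0.03],[0,0,-0.04],[0,0,-0.04],[-0.03,0.0,0],[0,0,0],[0,0,0],[0,0,0],[0,0,0],[0,0,0]],"rot":[[0,0,0],[0,0,0],[0,0,0],[0,0,0],[0,0,0],[0,0,0],[0,0,0],[0,0,0],[0,0,0],[0,0,0]]}'
python3 - <<'E'
from h import *
np.set_printoptions(precision=4,suppress=True)
w=cam("wrist"); cv2.imwrite("pics/w5.png",w[0][:,:,::-1]); p,m=tool(); print(p)
P=[.5145,.1792,.051]; C=w[3]; rv=R.from_matrix(C[:3,:3].T).as_rotvec(); tv=-C[:3,:3].T@C[:3,3]
uv=cv2.projectPoints(np.array([P]),rv,tv,w[1],w[2])[0][0,0]; u,v=uv.astype(int); print(uv)
i=w[0][v-60:v+60,u-80:u+80,::-1]
s=cam("scene"); j=s[0][185:230,206:266,::-1]
cv2.imwrite("pics/c5.png",np.hstack([cv2.resize(i,(480,360),interpolation=2),cv2.resize(j,(300,225),interpolation=2)]) if 0 else np.hstack([cv2.resize(i,(480,360),interpolation=2),np.vstack([cv2.resize(j,(320,240),interpolation=2),np.zeros((120,320,3),np.uint8)])]))
E
```

```text
t: 9.3
eef_pos: [0.4858, 0.168, 0.1669]
ee_rot: [-3.087, -0.584, 0.001]
contact_force: [0.0, 0.1, 0.3]
finger_gap: 0.088
grasp_force: 0.0
[0.4858 0.168  0.167 ]
[317.6458 182.7591]
```

View pics/c5.png

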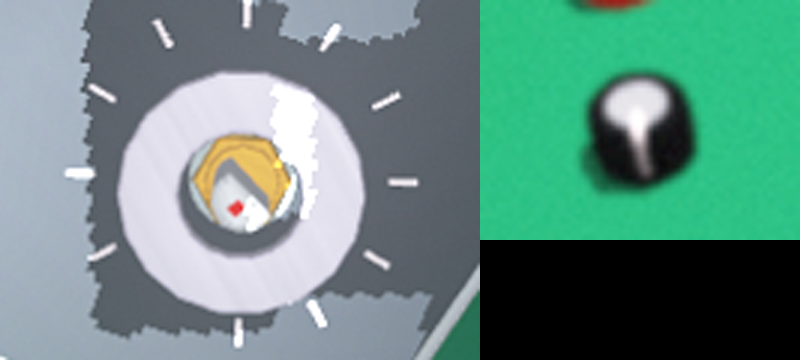

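The bezel lies flat around the nut: outline centre (241,192) in the crop, nut fully visible inside the bore. The inset shows the knob's pointer going down the image and slightly right. I'll check the ring's size numerically and work out the move to the knob.

```bash
python3 - <<'E'
from h import *
np.set_printoptions(precision=4,suppress=True)
w=cam("wrist"); u0,v0=317-80,182-60
f=lambda x,y,z: plane(w,(u0+x/3,v0+y/3),z)
l,r,t,b=f(118,192,.051),f(365,192,.051),f(241,72,.051),f(241,313,.051)
print(np.linalg.norm(l-r),np.linalg.norm(t-b),(t+b)/2,(l+r)/2)
s=cam("scene"); a=plane(s,(235.4,204.5),.026); c=plane(s,(237.3,214.5),.026)
print(a,c,np.degrees(np.arctan2(*(c-a)[[1,0]])),todo([.472,-.290,.13]))
E
```

```text
0.05100293939895082 0.05059961945777309 [0.5118 0.1783 0.051 ] [0.5125 0.1785 0.051 ]
[ 0.471  -0.2924  0.026 ] [ 0.4945 -0.2747  0.026 ] 37.08192468990245 [-0.18    0.4213  0.0371]
```

```bash
python3 -m crank '{"jaw":[1,1,1,1,1,1,1,1,1,1],"offset":[[-0.0225,0.0527,0.0046],[-0.0225,0.0527,0.0046],[-0.0225,0.0527,0.0046],[-0.0225,0.0527,0.0046],[-0.0225,0.0527,0.0046],[-0.0225,0.0527,0.0046],[-0.0225,0.0527,0.0046],[-0.0225,0.0527,0.0046],[0,0,0],[0,0,0]],"rot":[[0,0,0],[0,0,0],[0,0,0],[0,0,0],[0,0,0],[0,0,0],[0,0,0],[0,0,0],[0,0,0],[0,0,0]]}'
python3 -m crank '{"jaw":[1,1,1,1,1,1,1,1,1,1],"offset":[[0,0,0],[0,0,0],[0,0,0],[0,0,0],[0,0,0],[0,0,0],[0,0,0],[0,0,0],[0,0,0],[0,0,0]],"rot":[[0,0,0],[0,0,0],[0,0,0],[0,0,0],[0,0,0],[0,0,0],[0,0,0],[0,0,0],[0,0,0],[0,0,0]]}'
python3 - <<'E'
from h import *
np.set_printoptions(precision=4,suppress=True)
w=cam("wrist"); cv2.imwrite("pics/w6.png",w[0][:,:,::-1]); p,m=tool(); print(p)
P=[.472,-.290,.026]; C=w[3]; rv=R.from_matrix(C[:3,:3].T).as_rotvec(); tv=-C[:3,:3].T@C[:3,3]
uv=cv2.projectPoints(np.array([P]),rv,tv,w[1],w[2])[0][0,0]; u,v=uv.astype(int); print(u,v)
i=w[0][v-75:v+75,u-100:u+100,::-1]
cv2.imwrite("pics/c6.png",cv2.resize(i,None,fx=4,fy=4,interpolation=2))
E
```

```text
t: 10.75
eef_pos: [0.4718, -0.2898, 0.13]
ee_rot: [-3.086, -0.582, 0.001]
contact_force: [-0.9, 0.4, 0.4]
finger_gap: 0.0882
grasp_force: 0.0
t: 12.0
eef_pos: [0.4721, -0.2903, 0.1304]
ee_rot: [-3.087, -0.584, -0.0]
contact_force: [0.4, 0.2, 0.1]
finger_gap: 0.0878
grasp_force: 0.0
[ 0.4721 -0.2903  0.1304]
317 236
```

View pics/c6.png

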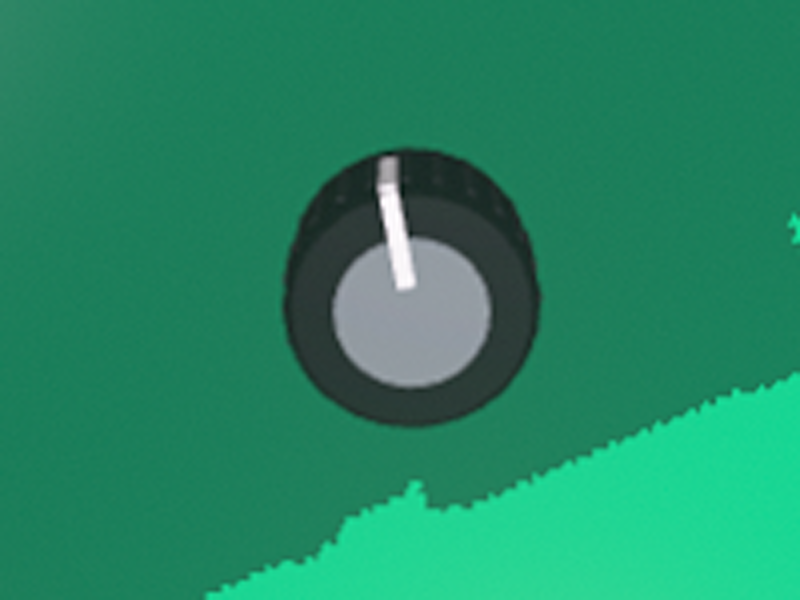

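The crop shows the knob's cap centred at (412,311), with the pointer running from (406,288) to (387,187). It points up the image, slightly left.

```bash
python3 - <<'E'
from h import *
np.set_printoptions(precision=4,suppress=True)
w=cam("wrist"); f=lambda x,y: plane(w,(217+x/4,161+y/4),.026)
c,a,b=f(412,311),f(406,288),f(387,187)
an=lambda d: np.degrees(np.arctan2(d[1],d[0]))
print(c,an(b-a),an(b-c),np.linalg.norm(b-c),np.linalg.norm(f(284,300)-f(540,300)),todo([c[0],c[1],.004]))
E
```

```text
[ 0.471  -0.2923  0.026 ] 31.708405635603818 32.433978120765474 0.019995640391853652 0.03928255543819155 [-0.0018  0.0015  0.1264]
```

```bash
python3 -m crank '{"jaw":[1,1,1,1,1,1,1,-1,-1,-1],"offset":[[-0.002,0.0015,0.03],[0,0,0.04],[0,0,0.03],[0,0,0.02],[0,0,0.0065],[0,0,0],[0,0,0],[0,0,0],[0,0,0],[0,0,0]],"rot":[[0,0,0],[0,0,0],[0,0,0],[0,0,0],[0,0,0],[0,0,0],[0,0,0],[0,0,0],[0,0,0],[0,0,0]]}' 40
python3 -m crank '{"jaw":[-1,-1,-1,-1,-1,-1,-1,-1,-1,-1],"offset":[[0,0,0],[0,0,0],[0,0,-0.03],[0,0,-0.04],[0,0,-0.04],[0,0,-0.03],[0,0,0],[0,0,0],[0,0,0],[0,0,0]],"rot":[[0,0,0],[0,0,0],[0,0,0],[0,0,9.5],[0,0,9.5],[0,0,9.5],[0,0,9.5],[0,0,9.5],[0,0,9.5],[0,0,0]]}'
python3 - <<'E'
from h import *
np.set_printoptions(precision=4,suppress=True)
w=cam("wrist"); cv2.imwrite("pics/w7.png",w[0][:,:,::-1]); p,m=tool()
print(p,"yaw",np.degrees(np.arctan2(m[1,0],m[0,0])),env.sense()["q"][5], "shaft",todo([.5145,.1792,.13]))
E
```

```text
t: 13.35
eef_pos: [0.4709, -0.2925, 0.0042]
ee_rot: [3.086, 0.584, 0.0]
contact_force: [-0.2, 0.3, -0.2]
finger_gap: 0.06
grasp_force: 0.0
t: 14.6
eef_pos: [0.4707, -0.2923, 0.1438]
ee_rot: [-2.992, 0.958, 0.0]
contact_force: [0.7, 0.4, -1.2]
finger_gap: 0.038
grasp_force: 40.0
[ 0.4707 -0.2923  0.1438] yaw -35.39026644642563 1.4184741940853163 shaft [-0.2373 -0.4097  0.0139]
```

```bash
python3 -m crank '{"jaw":[-1,-1,-1,-1,-1,-1,-1,-1,-1,-1],"offset":[[-0.0297,-0.0512,0],[-0.0297,-0.0512,0],[-0.0297,-0.0512,0],[-0.0297,-0.0512,0],[-0.0297,-0.0512,0],[-0.0297,-0.0512,0],[-0.0297,-0.0512,0],[-0.0297,-0.0512,0],[0,0,0],[0,0,0]],"rot":[[0,0,0],[0,0,0],[0,0,0],[0,0,0],[0,0,0],[0,0,0],[0,0,0],[0,0,0],[0,0,0],[0,0,0]]}'
python3 - <<'E'
from h import *
np.set_printoptions(precision=4,suppress=True)
w=cam("wrist"); cv2.imwrite("pics/w8.png",w[0][:,:,::-1]); p,m=tool()
print(p,"yaw",np.degrees(np.arctan2(m[1,0],m[0,0])),"shaft",todo([.5145,.1792,.079]))
i=w[0][200:420,200:440,::-1]; cv2.imwrite("pics/c8.png",cv2.resize(i,None,fx=2.7,fy=2.7,interpolation=2))
E
```

```text
t: 15.9
eef_pos: [0.5156, 0.1788, 0.1436]
ee_rot: [2.992, -0.955, -0.001]
contact_force: [-0.1, -0.0, -1.0]
finger_gap: 0.0384
grasp_force: 40.0
[0.5157 0.1781 0.1437] yaw -35.52661296153033 shaft [-0.0016 -0.0002  0.0647]
```

View pics/c8.png

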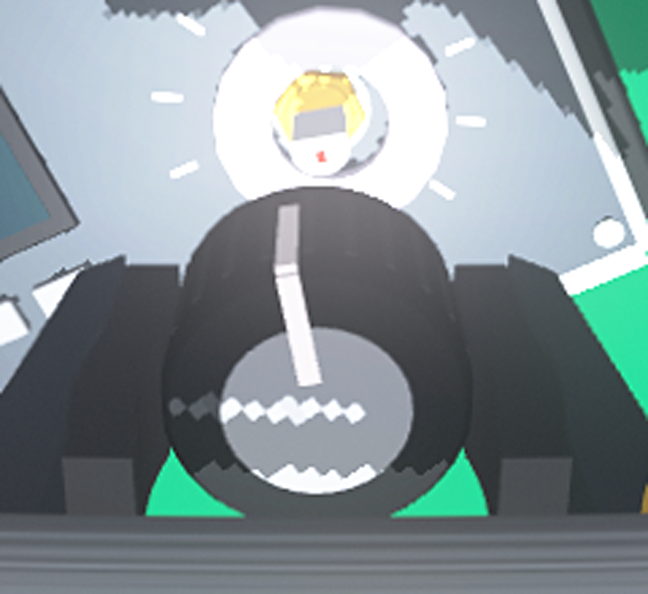

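The last picture shows the bezel flat round the nut. The flat's top edge runs from (295,138) to (348,132) in the crop, with the red spot at (320,157). The knob's pointer runs from (310,385) to (286,268), with the cap centre at (317,410). I'll compare the two angles.

```bash
python3 - <<'E'
from h import *
np.set_printoptions(precision=4,suppress=True)
w=cam("wrist"); p,m=tool(); f=lambda x,y,z: plane(w,(200+x/2.7,200+y/2.7),z)
an=lambda d: np.degrees(np.arctan2(d[1],d[0]))
zk=p[2]+.022
c,a,b=f(317,410,zk),f(310,385,zk),f(286,268,zk)
print("knob",c,"in tool",m.T@(c-p),"ptr",an(b-a),an(b-c),np.linalg.norm(b-c), "dia",np.linalg.norm(f(162,405,zk)-f(471,405,zk)))
l,r=f(295,138,.071),f(348,132,.071); red=f(320,157,.071)
e=r-l; n=np.array([-e[1],e[0],0]); n/=np.linalg.norm(n); n*=np.sign(n@((l+r)/2-red))
print("flat",an(n),"len",np.linalg.norm(e),"axis",(l+r)/2-.002*n,"base edge",an(np.cross(f(345,103,.050)-f(298,110,.050),[0,0,1])),"washer")
print(p,todo([.5145,.1792,.079]))
E
```

```text
knob [0.5159 0.1781 0.1658] in tool [-0.0002 -0.0003 -0.022 ] ptr -25.498008014030056 -24.846901341167886 0.01989447475712471 dia 0.0382597047193767
flat -28.615173536134975 len 0.010697057756168592 axis [0.515  0.1771 0.071 ] base edge 153.4511640414927 washer
[0.5159 0.1778 0.1438] [-0.0019 -0.0004  0.0648]
```

```bash
python3 -m crank '{"jaw":[-1,-1,-1,-1,-1,-1,-1,-1,-1,-1],"offset":[[-0.0013,0,0],[0,0,0.02],[0,0,0.025],[0,0,0.015],[0,0,0.007],[0,0,0],[0,0,0],[0,0,0],[0,0,0],[0,0,0]],"rot":[[0,0,1.5],[0,0,0],[0,0,0],[0,0,0],[0,0,0],[0,0,0],[0,0,0],[0,0,0],[0,0,0],[0,0,0]]}'
python3 -m crank '{"jaw":[-1,-1,-1,-1,-1,-1,-1,-1,-1,-1],"offset":[[0,0,0.001],[0,0,0.001],[0,0,0.001],[0,0,0.001],[0,0,0.001],[0,0,0.001],[0,0,0],[0,0,0],[0,0,0],[0,0,0]],"rot":[[0,0,0],[0,0,0],[0,0,0],[0,0,0],[0,0,0],[0,0,0],[0,0,0],[0,0,0],[0,0,0],[0,0,0]]}'
```

```text
t: 17.25
eef_pos: [0.5149, 0.1798, 0.0771]
ee_rot: [-2.978, 0.999, -0.001]
contact_force: [0.1, -0.7, -0.7]
finger_gap: 0.0382
grasp_force: 40.0
t: 18.5
eef_pos: [0.5148, 0.1797, 0.0709]
ee_rot: [-2.978, 0.999, 0.0]
contact_force: [-0.2, -0.5, -0.2]
finger_gap: 0.0383
grasp_force: 40.0
```

No force with the knob 4 mm past the tip: the bore has taken the shaft. I continue down.

```bash
python3 -m crank '{"jaw":[-1,-1,-1,-1,-1,-1,-1,-1,-1,-1],"offset":[[0,0,0.0015],[0,0,0.0015],[0,0,0.0015],[0,0,0.0015],[0,0,0.0015],[0,0,0.001],[0,0,0],[0,0,0],[0,0,0],[0,0,0]],"rot":[[0,0,0],[0,0,0],[0,0,0],[0,0,0],[0,0,0],[0,0,0],[0,0,0],[0,0,0],[0,0,0],[0,0,0]]}'
```

```text
t: 19.75
eef_pos: [0.5147, 0.1797, 0.0623]
ee_rot: [2.978, -0.999, -0.0]
contact_force: [-0.5, -0.3, -1.0]
finger_gap: 0.0386
grasp_force: 40.0
```

```bash
python3 -m crank '{"jaw":[-1,-1,-1,-1,-1,-1,-1,-1,-1,-1],"offset":[[0,0,0.001],[0,0,0.001],[0,0,0.001],[0,0,0],[0,0,0],[0,0,0],[0,0,0],[0,0,0],[0,0,0],[0,0,0]],"rot":[[0,0,0],[0,0,0],[0,0,0],[0,0,0],[0,0,0],[0,0,0],[0,0,0],[0,0,0],[0,0,0],[0,0,0]]}'
```

```text
t: 21.0
eef_pos: [0.515, 0.1797, 0.0595]
ee_rot: [-2.978, 0.999, -0.0]
contact_force: [-1.5, -1.7, 4.1]
finger_gap: 0.0384
grasp_force: 40.0
```

```bash
python3 -m crank '{"jaw":[-1,-1,-1,-1,-1,-1,-1,-1,-1,-1],"offset":[[0,0,0.001],[0,0,0.001],[0,0,0.0005],[0,0,0],[0,0,0],[0,0,0],[0,0,0],[0,0,0],[0,0,0],[0,0,0]],"rot":[[0,0,0],[0,0,0],[0,0,0],[0,0,0],[0,0,0],[0,0,0],[0,0,0],[0,0,0],[0,0,0],[0,0,0]]}'
```

```text
t: 22.25
eef_pos: [0.515, 0.1797, 0.0572]
ee_rot: [-2.978, 0.999, -0.0]
contact_force: [-3.2, -2.4, 7.2]
finger_gap: 0.0386
grasp_force: 40.0
```

```bash
python3 -m crank '{"jaw":[-1,-1,-1,-1,-1,-1,-1,-1,-1,-1],"offset":[[0,0,0.0005],[0,0,0.0005],[0,0,0.0003],[0,0,0],[0,0,0],[0,0,0],[0,0,0],[0,0,0],[0,0,0],[0,0,0]],"rot":[[0,0,0],[0,0,0],[0,0,0],[0,0,0],[0,0,0],[0,0,0],[0,0,0],[0,0,0],[0,0,0],[0,0,0]]}'
```

```text
t: 23.5
eef_pos: [0.5151, 0.1797, 0.0565]
ee_rot: [-2.979, 0.999, -0.001]
contact_force: [-3.2, -2.8, 12.3]
finger_gap: 0.0384
grasp_force: 40.0
```

```bash
python3 -m crank '{"jaw":[-1,-1,-1,-1,-1,-1,-1,-1,-1,-1],"offset":[[0,0,0.0004],[0,0,0.0004],[0,0,0],[0,0,0],[0,0,0],[0,0,0],[0,0,0],[0,0,0],[0,0,0],[0,0,0]],"rot":[[0,0,0],[0,0,0],[0,0,0],[0,0,0],[0,0,0],[0,0,0],[0,0,0],[0,0,0],[0,0,0],[0,0,0]]}'
```

```text
t: 24.75
eef_pos: [0.5153, 0.1797, 0.0563]
ee_rot: [2.979, -0.999, 0.001]
contact_force: [-6.3, -3.8, 16.9]
finger_gap: 0.0382
grasp_force: 40.0
```

Stiff stop reached at the expected height (TCP 0.0563 m against 0.057 m for knob home and pressed), holding 17 N against the 9 N spring. I hand it in.

```bash
python3 -c "
from cell import env
print(env.finish_job())"
```

```text
the job is handed in; nothing more can be done
None
```

The bezel lies flat on the panel around the nut, about 2 mm off centre. The knob is home on the D-shaft, judged by height and force readings, not by a final picture. The robot was holding it against its stop at about 17 N when I handed the job in, about 25 s in on the robot's clock.

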